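Isolate the vacuum pump and hold the vent open at its mark

TASK

The distillation is over, so bring the evaporator back to air at the vacuum manifold: first close the quarter-turn isolator by swinging its lever from along the pipe to square across it, fully to its stop, so the pump is shut off. Then ease the spring-closed vent out by its T-handle until the dark ring on its stem is level with the face of the gland nut, without ever yanking it wide open, and keep it there: finish with the gripper still holding the vent at the mark, since the spring shuts it the moment it is let go. Leave the other things on the bench where they are.

Things in the scene. Friction and masses are not known exactly. Their poses are not given: they have to be found in the camera images.
- manifold: Fixed vacuum manifold: steel base plate 160 (x) by 440 (y) by 10 mm; on two legs a 26 mm steel pipe along y, axis 90 mm above the bench, over the plate's midline. Isolator (ball valve) at y = +100 mm, vent at y = -60 mm facing -x (robot side), round gauge 64 mm across at y = -155 mm, top 188 mm up. Origin: plate's underside centre; z up. Place and yaw (to 0.25 rad either way) vary.
- isolator (a joint): Lever angle (rad) about its upright axis: 0 = open, lever along the pipe, pointing to the manifold's +y; 1.571 (hard stop) = closed, lever square across the pipe, pointing to the manifold's -x, towards the robot. Counter-clockwise from above closes. Friction about 0.4 N m; it stays where it is left. Starts 0 to 0.12 rad.
- isolator_axis (a point): Point on the lever's turning axis at the lever's mid-height, 142 mm above the bench, at manifold (0, +100 mm).
- isolator_grip (a point): Middle of the grey sleeve of the isolator's lever, 85 mm from the turning axis; the point's y axis points along the lever, outwards. The sleeve is 20 mm wide, 10 mm thick (top at 147 mm above the bench) and runs from 40 to 130 mm from the axis.
- vent_bar (a point): Centre of the vent's T-handle: a level steel bar 14 mm thick and 100 mm long, parallel to the pipe, 90 mm above the bench, on the end of a level stem 10 mm thick coming out of the gland nut towards manifold -x. Its hub is 18 mm thick and 14 mm long. When shut the bar's centre is 52 mm from the nut's face, with 45 mm of bare stem between. Axes as the manifold's.
- vent_nut (a point): Centre of the outer face of the vent's gland nut (brass, hexagonal, 34 mm across; valve body behind it 42 mm across), on the stem's axis, 90 mm above the bench. Fixed to the manifold. The pull goes from here along the manifold's -x.
- vent (a joint): How far the vent is pulled out (m): 0 = shut, 0.045 = hard stop wide open. A dark ring 8 mm wide on the stem, hidden in the nut when shut, begins to show at 0.020, its middle is level with the nut's face at 0.024 and it is clear of the nut at 0.028. A spring pulls it shut with 6 N at 0 growing by 2.5 N per 10 mm (12 N at the mark).
- grease_jar: Bystander: white-capped jar 52 mm across, 52 mm high, standing in front of the isolator under the lever's swing; origin underside centre.
- wrench: Bystander: steel wrench 170 mm long, lying flat in front of the manifold; origin underside centre.
- flask: Bystander: round glass flask on a cork ring, 90 mm across, 142 mm high, behind the manifold; origin underside centre.
- amber_bottle: Bystander: amber bottle 72 mm across, about 150 mm high, left of the manifold; origin underside centre.
- wash_bottle: Bystander: white wash bottle 70 mm across, 195 mm high with its bent spout, right of the manifold; origin underside centre.
- beaker: Bystander: glass beaker 70 mm across, 90 mm high, in front of the manifold's right end; origin underside centre.
- stopper: Bystander: glass stopper 36 mm across, 54 mm high, standing behind the manifold; origin underside centre.

How it is judged (in metres and radians):
On the way, in this order (a step that is already met when the one before it is completed fails the run):
1. the isolator is closed to its stop while the vent is still shut (value of joint isolator above 1.45 rad and value of joint vent below 0.006 m), for 0.2 s.
2. the vent is drawn out to the mark and kept there by the gripper, the isolator closed (value of joint isolator above 1.45 rad and value of joint vent between 0.019 and 0.029 m and contact force between the fingers and vent above 3 N), for 1 s.
At the end, for the whole second after the job is handed in: The isolator is closed to within 7 degrees of its stop (over 1.45 rad), the vent stands still with the ring at the nut's face (pulled out 24 mm, give or take 5 mm), and the gripper's fingers are holding it there against its spring (over 3 N on the handle or stem) (all of step 2 and velocity of joint vent between -0.01 and 0.01 m/s); the arm keeps its last pose, push and grip.
It fails at once if the vent is pulled open while the isolator is still open (value of joint vent above 0.01 m and value of joint isolator below 1.3 rad).
It fails at once if the vent is yanked wide open, well past the mark (over 38 mm) (value of joint vent above 0.038 m).
It fails at once if one of the other things on the bench is knocked over or pushed more than 30 mm from its place (distance of any of grease_jar, wrench, flask, amber_bottle, wash_bottle, beaker, stopper from where it was at the start of the episode above 0.03 m).
It also fails if it takes over 51 s, if anything falls off the work surface, if the arm or the gripper's body presses on something with over 40 N, if the wrist force passes 120 N, or if a joint passes its speed limit or range.

ROBOT

A 6-joint arm with a two-finger parallel gripper is mounted at the origin on the work surface. World frame = base frame: x ahead of the robot, y to its left, z up, the work surface at z = 0. Lengths are in m, angles in degrees, forces in N, time in s.
With the tool pointing down it reaches from about 0.275 to 0.825 m from the base axis. Payload 5.2 kg.
Tool frame: the origin (TCP) lies on the centre line of the jaws, within the pads' length; the fingertips stand 8 mm ahead of it and the grasp point (between the pads) lies 11 mm behind it (arm.finger_overhang is the distance from the TCP to the fingertips, in m); z points along the fingers, y is the line along which they close (so a half turn about z gives the same grasp; the last joint's range is limited). The gripper opens to 93 mm and grips with 3 to 60 N. Pads are 15 mm wide; open, the fingers measure 128 mm over their backs; the gripper's body (75 mm by 188 mm) begins 65 mm behind the grasp point.
Start: joints at [-78.885, 14.817, 87.949, -0, 77.235, -11.62], TCP at [0.213, -0.507, 0.227] pointing down, gripper open.
Joint ranges: [-179.93, 179.93], [-52.35, 119.4], [10.71, 147.94], [-69.91, 249.91], [12.55, 155.21], [-178.61, 178.61]. Speed limits (degrees/s): [147.25, 147.25, 180, 180, 180, 180].

INTERFACE

Orientations are given as [roll, pitch, yaw] about the fixed x, y, z axes, in that order (R = Rz(yaw) Ry(pitch) Rx(roll)).
In Python, from rig import sensors, get_image, camera_params, job_done, search_frame, silhouettes, spot_point, arm gives the robot as it stands.
- The arm moves only by the shell command python3 -m crank 'ROWS' [FORCE]. ROWS is JSON, one flat list of numbers, 7 for each row, row after row: the shift along the tool's x, y, z in mm, then the turn, a rotation vector about the tool's x, y, z in degrees, then the opening, from 0 (shut) to 1 (fully open). A call has 1 to 20 rows; each row is the pose to reach, as a shift and turn from the pose commanded when the call began, along the tool's axes at that moment; what a row does not reach only later rows make up. A row lasts 1/12 s, in which the tool goes at most 41.7 mm and 7.16 degrees, less where a joint would pass 70% of its speed; a pose out of reach is approached as far as the arm can. A call with a gripper value outside its range is refused whole. The fingers move at their own pace and stop on an object; FORCE is the grip in N (left out, the last holds). Time passes only in rows, so rows that repeat a pose let the fingers close. It gives the time, the measured TCP pose, the force, the opening and the grip force at its end, in the units of the state.
- sensors.read_state(): the state, without advancing time (a new reading comes with each control period).
- get_image(name): name is "side" or "top" or "wrist"; returns the picture (384x512x3 uint8, red, green, blue); there is no depth.
- camera_params(name): a dict with "vertical_fov" (degrees; the focal length in pixels is half the picture's height over the tangent of half this angle, whatever the lens; pixels are square), "cx", "cy" (the principal point, pixels), "rvec" (rotation vector, rad) and "tvec" (3), from world to camera coordinates, as OpenCV has them. Camera axes: x right, y down, z forward; pixel columns grow to the right and rows downward; lengths in m; the calibration is good to about 2 mm. A picture is of the moment at which its call begins: read the wrist's pose just before it. camera_params takes no time and is no camera call; for the wrist camera it gives the pose at the moment of the call.
- job_done(): hands the job in; it is judged then, once.
Trained networks look in the newest picture that a camera, given by its name, has taken for a name from the list of things; names that differ only in an ending like _2 or _b are one class to them, and where a whole thing is asked for, a point or a joint stands for the part that bears it (a point fixed in the world has none). Each returns a list of dicts, best first, with "p" (0 to 1); they miss things now and then, are a little off and sometimes report something else, mostly with a low value. They report only what shows in the picture. A call takes as long as a camera call.
- search_frame(thing, camera): "extent" ([left, top, width, height] in pixels, round what is visible of it).
- silhouettes(thing, camera): "region" (384x512 bool, what is visible of it) and "extent" ([left, top, width, height] in pixels, round what is visible of it).
- spot_point(thing, camera): "uv" ([column, row] in pixels: a listed point, or the origin of a listed thing).
The state is a dict: "clock": time; "joints": joint angles; "dq": joint speeds; "tau": joint torques, N m; "tcp_pos": TCP position; "orientation": TCP orientation; "contact_force": force on the tool from outside, world axes, zero at the start; "wrist_torque": the same for the moment, N m; "grip_width": finger opening in m; "grasp_force": force on a finger pad.
Only numpy, scipy, OpenCV 4.12 (cv2) and the standard library are available. Lean on these libraries where they do the work, as an engineer would, in place of code of your own. Each camera call takes 0.05 s, during which the arm holds its last target. There are 200 camera calls.

## Working session

There is one attempt and no reset: what is moved stays moved. The work goes in short steps, Python scripts to look and compute and a shell command to move; the robot and the scene stay as the last step left them, time stands still between calls to the robot, and variables do not carry over. Pictures are saved under pics/ and viewed, at most 10 in all, crops included, and the job is handed in when it is done.

```bash
mkdir -p pics; cat > h.py <<'E'
import numpy as np, cv2
from rig import *
from scipy.spatial.transform import Rotation as R
def cam(n):
    p=camera_params(n); f=192/np.tan(np.radians(p["vertical_fov"]/2))
    K=np.array([[f,0,p["cx"]],[0,f,p["cy"]],[0,0,1]]); return K,np.array(p["rvec"],float),np.array(p["tvec"],float)
def ray(c,uv):
    K,r,t=c; M=R.from_rotvec(r).as_matrix(); d=M.T@np.linalg.inv(K)@np.array([uv[0],uv[1],1]); return -M.T@t,d
def onz(c,uv,z):
    o,d=ray(c,uv); return o+d*(z-o[2])/d[2]
def proj(c,X):
    return cv2.projectPoints(np.atleast_2d(np.array(X,float)),c[1],c[2],c[0],None)[0][:,0]
E
python3 - <<'E'
from h import *
s=sensors.read_state(); print(s["clock"],s["tcp_pos"],s["orientation"],s["grip_width"])
ims=[get_image(n) for n in("top","side")]
for n,i in zip(("top","side"),ims): cv2.imwrite(f"pics/{n}0.png",i[:,:,::-1])
Z=dict(manifold=0,isolator_axis=.142,isolator_grip=.142,vent_bar=.09,vent_nut=.09,grease_jar=0,wrench=0,beaker=0,amber_bottle=0,wash_bottle=0)
for k,z in Z.items():
    for n in("top","side"):
        r=spot_point(k,n)
        if r: print(k,n,round(r[0]["p"],2),np.round(r[0]["uv"],1),np.round(onz(cam(n),r[0]["uv"],z),4))
for n in("top","side"): print(n, ray(cam(n),(256,192)))
E
```

```text
0.0 [ 0.21248691 -0.50672308  0.2258407 ] [-1.79900504e+02 -2.10500621e-02  2.27347810e+01] 0.09349821887353794
manifold top 0.6 [262.9 191.1] [0.6202 0.0104 0.    ]
manifold side 0.58 [273.9 234.5] [0.6296 0.0038 0.    ]
isolator_axis top 0.65 [192.1 188.4] [0.5995 0.1909 0.142 ]
isolator_axis side 0.91 [257.3 169.5] [0.6167 0.1138 0.142 ]
isolator_grip top 0.67 [250.6 245.8] [0.4547 0.0425 0.142 ]
isolator_grip side 0.8 [244.  155.7] [0.5996 0.1852 0.142 ]
vent_bar top 0.62 [286.8 227.9] [ 0.5045 -0.0504  0.09  ]
vent_bar side 0.86 [236.4 239.2] [ 0.5116 -0.0651  0.09  ]
vent_nut top 0.71 [285.  208.9] [ 0.5544 -0.0465  0.09  ]
vent_nut side 0.67 [260.3 231.2] [ 0.5729 -0.0567  0.09  ]
grease_jar top 0.76 [216.6 235.7] [0.4925 0.1415 0.    ]
grease_jar side 0.75 [209.2 210.2] [0.482  0.1488 0.    ]
wrench top 0.86 [250.6 248.5] [0.4567 0.0456 0.    ]
wrench side 0.88 [203.3 239.5] [0.4444 0.0412 0.    ]
beaker top 0.76 [345.9 226.3] [ 0.5186 -0.2218  0.    ]
beaker side 0.59 [260.3 318.1] [ 0.5209 -0.2269  0.    ]
amber_bottle top 0.96 [134.3 179.5] [0.6559 0.3841 0.    ]
amber_bottle side 0.93 [244.3 155.6] [0.6499 0.3815 0.    ]
wash_bottle top 0.57 [384.8 187.6] [ 0.6291 -0.3366  0.    ]
wash_bottle side 0.7 [321.6 352.3] [ 0.6181 -0.3386  0.    ]
top (array([0.38628701, 0.01971623, 1.17143164]), array([ 0.1937547 ,  0.00880321, -0.98120515]))
side (array([ 0.381345  , -0.68427232,  0.77187383]), array([ 0.21188211,  0.73149634, -0.64813175]))
```

```bash
python3 - <<'E'
import cv2
a=cv2.imread("pics/top0.png")[110:310,110:410];cv2.imwrite("pics/t1.png",cv2.resize(a,(800,533),interpolation=2))
a=cv2.imread("pics/side0.png")[110:310,110:410];cv2.imwrite("pics/s1.png",cv2.resize(a,(800,533),interpolation=2))
E
```

```text
(no output)
```

View pics/t1.png

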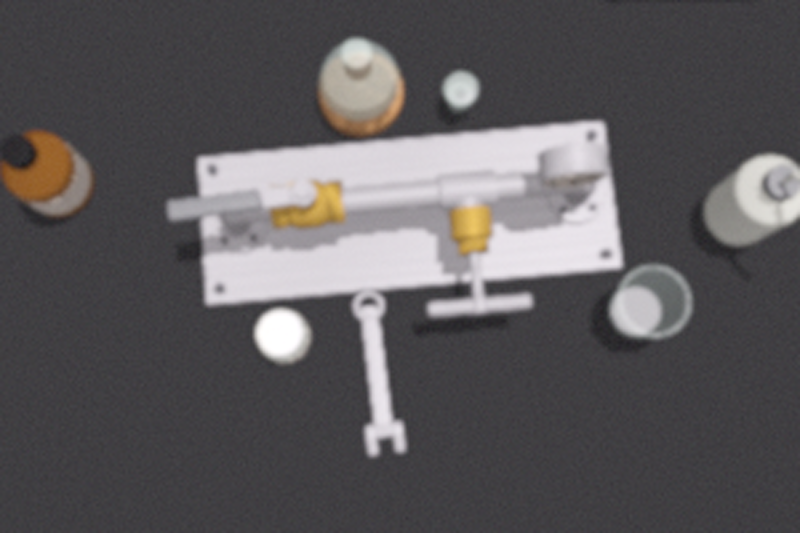

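View pics/s1.png

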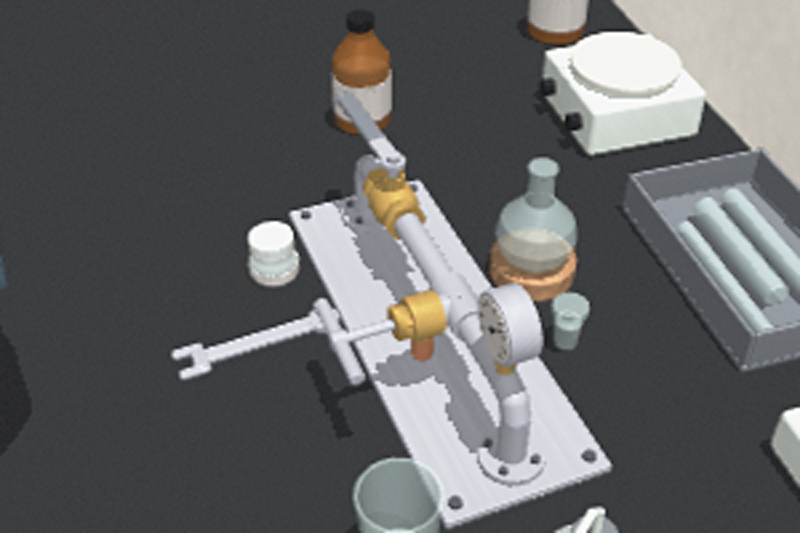

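The top crop shows the plate corners at about (197,157), (603,122), (622,268), (206,304), the bar ends at (428,308) and (532,300), and the lever along the pipe with its tip at (168,210). The side crop shows the jar clear below the lever swing, and the bar ends at about (325,305) and (357,377).

```bash
cat > fit.py <<'E'
from h import *
from scipy.optimize import least_squares
T,S=cam("top"),cam("side")
L=[(.08,.22,.01),(.08,-.22,.01),(-.08,-.22,.01),(-.08,.22,.01)]
# manifold-frame points: vent face unknown a (bar x = -a)
def pts(p):
    x,y,w,a,l=p; m=lambda P:R.from_euler('z',w).apply(np.array(P))+[x,y,0]
    bar=[(-a,-.01,.09),(-a,-.11,.09)]
    tip=[(-.130*np.sin(l),.1+.130*np.cos(l),.142)]
    return m(L),m(bar),m(tip),m
ut=np.array([(197,157),(603,122),(622,268),(206,304),(428,308),(532,300),(168,210)])/2.6667+110
us=np.array([(291,213),(447,523),(608,466),(326,305),(357,378),(340,98)])/2.6667+110
def res(p):
    c,b,t,_=pts(p)
    return np.r_[(proj(T,np.r_[c,b,t])-ut).ravel(),(proj(S,np.r_[c[[3,2,1]],b,t])-us).ravel()]
r=least_squares(res,[.62,.01,.05,.12,.05],loss='soft_l1'); p=r.x
if __name__=="__main__":
    print(np.round(p,4)); print(np.round(res(p).reshape(-1,2),1))
    m=pts(p)[3]; print("axis",m([0,.1,.142]),"bar",m([-p[3],-.06,.09]),"yaw",np.degrees(p[2]))
    for ang in (p[4],.4,.8,1.2,1.57): print(ang, m([-.085*np.sin(ang),.1+.085*np.cos(ang),.142]))
E
python3 fit.py
```

```text
[0.6235 0.0108 0.0845 0.114  0.0563]
[[ 0.5 -0. ]
 [ 0.4 -0.2]
 [ 0.3 -0.1]
 [ 0.2 -0.2]
 [ 0.2  0. ]
 [-0.4 -0.3]
 [ 0.1  0.8]
 [-1.  -1. ]
 [-1.1  0.2]
 [ 1.2 -0.3]
 [-1.9 -1.3]
 [ 0.5  0.2]
 [ 0.6 -1.3]]
axis [0.61502104 0.11042666 0.142     ] bar [ 0.51496706 -0.05862498  0.09      ] yaw 4.843488109602137
0.05626385645957193 [0.60309265 0.19458552 0.142     ]
0.4 [0.57542831 0.18564246 0.142     ]
0.8 [0.54926331 0.16428687 0.142     ]
1.2 [0.53348001 0.13442793 0.142     ]
1.57 [0.53031888 0.10331721 0.142     ]
```

```bash
cat > row.py <<'E'
from h import *
def row(X,yaw):
    s=sensors.read_state(); A=R.from_euler('xyz',s["orientation"],degrees=True); B=R.from_euler('xyz',[180,0,yaw],degrees=True)
    return np.round(np.r_[A.inv().apply(np.array(X)-s["tcp_pos"])*1000,(A.inv()*B).as_rotvec(degrees=True)],1).tolist()
E
python3 - <<'E'
from row import *; from fit import p,pts
m=pts(p)[3]; g=m([-.085*np.sin(p[4]),.1+.085*np.cos(p[4]),0]); y=90+np.degrees(p[2]+p[4]); print(g,y)
print(row([g[0],g[1],.24],y))
E
```

```text
[0.60309265 0.19458552 0.        ] 98.06716962386548
[631.4, -496.4, -13.4, 0.0, 0.0, -75.3]
```

```bash
python3 -m crank '[631,-496,-14,0,0,-75.3,0.6, 631,-496,-14,0,0,-75.3,0.6, 631,-496,-14,0,0,-75.3,0.6, 631,-496,-14,0,0,-75.3,0.6, 631,-496,-14,0,0,-75.3,0.6, 631,-496,-14,0,0,-75.3,0.6, 631,-496,-14,0,0,-75.3,0.6, 631,-496,-14,0,0,-75.3,0.6, 631,-496,-14,0,0,-75.3,0.6, 631,-496,-14,0,0,-75.3,0.6, 631,-496,-14,0,0,-75.3,0.6, 631,-496,-14,0,0,-75.3,0.6, 631,-496,-14,0,0,-75.3,0.6, 631,-496,-14,0,0,-75.3,0.6, 631,-496,-14,0,0,-75.3,0.6, 631,-496,-14,0,0,-75.3,0.6, 631,-496,-14,0,0,-75.3,0.6, 631,-496,-14,0,0,-75.3,0.6, 631,-496,-14,0,0,-75.3,0.6, 631,-496,-14,0,0,-75.3,0.6]' 20
python3 - <<'E'
from row import *; from fit import p,pts
m=pts(p)[3]; g=m([-.085*np.sin(p[4]),.1+.085*np.cos(p[4]),0]); y=90+np.degrees(p[2]+p[4])
cv2.imwrite("pics/w1.png",get_image("wrist")[:,:,::-1]); c=cam("wrist")
for k in("isolator_grip","isolator_axis"):
    r=spot_point(k,"wrist"); print(k,[(q["p"],onz(c,q["uv"],.142)) for q in r[:1]])
print(row([g[0],g[1],.131],y)); s=sensors.read_state();print(s["tcp_pos"],s["orientation"])
E
```

```text
clock: 2.77
tcp_pos: [0.6045, 0.1993, 0.24]
orientation: [179.9, -0.1, 98.2]
contact_force: [0.1, 0.4, -0.3]
grip_width: 0.0561
grasp_force: 0.0
isolator_grip [(0.77, array([0.6035407 , 0.19576496, 0.142     ]))]
isolator_axis [(0.72, array([0.61618992, 0.10887345, 0.142     ]))]
[0.0, 0.6, 108.9, -0.1, 0.0, 0.1]
[0.6026036  0.19454439 0.23989413] [-1.79921391e+02  3.17289288e-02  9.81517574e+01]
```

View pics/w1.png

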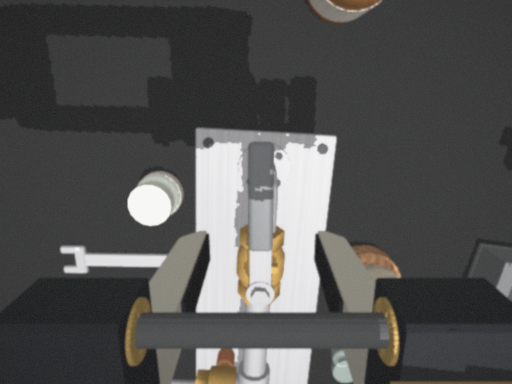

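The wrist view shows the lever centred between the jaws (column ~261, rows 142–290), in line with the tool, and the network agrees within 1–2 mm. Descend and grip.

```bash
python3 -m crank '[0,0,40,0,0,0,0.6, 0,0,80,0,0,0,0.6, 0,0,109,0,0,0,0.6, 0,0,109,0,0,0,0.6, 0,0,109,0,0,0,0, 0,0,109,0,0,0,0, 0,0,109,0,0,0,0, 0,0,109,0,0,0,0, 0,0,109,0,0,0,0, 0,0,109,0,0,0,0]' 20
python3 - <<'E'
from row import *; from fit import p,pts
m=pts(p)[3]; s=sensors.read_state(); A=m([0,.1,0])[:2]; t=s["tcp_pos"]; v=t[:2]-A
th=np.degrees(np.arctan2(v[1],v[0])); y0=s["orientation"][2]; r=np.hypot(*v); print(r,th,y0)
end=180+np.degrees(p[2])
for a in np.r_[np.arange(6,end-y0,6),end-y0,end-y0+3]:
    b=np.radians(th+a); print(row([A[0]+r*np.cos(b),A[1]+r*np.sin(b),t[2]],y0+a))
E
```

```text
clock: 3.75
tcp_pos: [0.6037, 0.1942, 0.1331]
orientation: [179.8, -0.0, 98.0]
contact_force: [3.3, 1.6, 2.4]
grip_width: 0.0205
grasp_force: 2.5
0.08454762858209958 97.69802536112154 98.03919252534696
[-0.4, -8.8, -0.0, 0.2, 0.0, -6.0]
[-1.7, -17.6, -0.0, 0.2, 0.0, -12.0]
[-4.0, -26.2, -0.1, 0.2, 0.0, -18.0]
[-7.1, -34.4, -0.1, 0.2, 0.0, -24.0]
[-11.1, -42.3, -0.1, 0.2, 0.0, -30.0]
[-15.9, -49.8, -0.1, 0.2, 0.0, -36.0]
[-21.4, -56.7, -0.2, 0.2, 0.1, -42.0]
[-27.6, -63.0, -0.2, 0.1, 0.1, -48.0]
[-34.4, -68.6, -0.2, 0.1, 0.1, -54.0]
[-41.8, -73.5, -0.2, 0.1, 0.1, -60.0]
[-49.7, -77.5, -0.2, 0.1, 0.1, -66.0]
[-57.9, -80.8, -0.2, 0.1, 0.1, -72.0]
[-66.5, -83.1, -0.2, 0.1, 0.1, -78.0]
[-75.2, -84.5, -0.2, 0.1, 0.1, -84.0]
[-79.3, -84.9, -0.2, 0.1, 0.1, -86.8]
[-83.8, -85.0, -0.2, 0.1, 0.1, -89.8]
```

```bash
python3 -m crank '[0,0,0,0,0,0,0, -0.4,-8.8,0,0,0,-6,0, -1.7,-17.6,0,0,0,-12,0, -4,-26.2,0,0,0,-18,0, -7.1,-34.4,0,0,0,-24,0, -11,-42.3,0,0,0,-30,0, -16,-49.8,0,0,0,-36,0, -21.4,-56.7,0,0,0,-42,0, -27.6,-63,0,0,0,-48,0, -34.4,-68.6,0,0,0,-54,0, -41.8,-73.5,0,0,0,-60,0, -49.7,-77.5,0,0,0,-66,0, -58,-80.8,0,0,0,-72,0, -66.5,-83,0,0,0,-78,0, -75,-84.5,0,0,0,-84,0, -79.3,-84.9,0,0,0,-86.8,0, -82,-85,0,0,0,-88.5,0, -82,-85,0,0,0,-88.5,0, -82,-85,0,0,0,-88.5,0]' 20
python3 - <<'E'
from row import *; from fit import p,pts
m=pts(p)[3]; s=sensors.read_state(); A=m([0,.1,0])[:2]; v=s["tcp_pos"][:2]-A
print(s["tcp_pos"],s["orientation"],s["contact_force"],np.degrees(np.arctan2(v[1],v[0]))-90-np.degrees(p[2]))
E
```

```text
clock: 5.33
tcp_pos: [0.5329, 0.1043, 0.133]
orientation: [179.7, 0.4, -173.5]
contact_force: [6.0, 12.1, 1.0]
grip_width: 0.0198
grasp_force: 20.2
[0.53285044 0.10428157 0.13304142] [ 179.69014337    0.41169342 -173.54275977] [ 5.99658545 12.07229102  1.00371784] -270.5666069327908
```

```bash
python3 -m crank '[0,0,0,0,0,0,0, 0,0,0,0,0,0,0.5, 0,0,0,0,0,0,0.5, 0,0,0,0,0,0,0.5, 0,0,-35,0,0,0,0.5, 0,0,-70,0,0,0,0.5, 0,0,-100,0,0,0,0.5, 0,0,-100,0,0,0,0.5]' 20
python3 - <<'E'
from row import *; from fit import p,pts
m=pts(p)[3]; g=m([-p[3],-.06+.032,0]); y=90+np.degrees(p[2])
cv2.imwrite("pics/w2.png",get_image("wrist")[:,:,::-1])
for n in("top","side","wrist"):
    if n!="wrist": get_image(n)
    for k,z in(("isolator_grip",.142),("vent_bar",.09)):
        print(n,k,[(round(q["p"],2),onz(cam(n),q["uv"],z)) for q in spot_point(k,n)[:1]])
print("expect",m([-.085,.1,.142]),m([-p[3],-.06,.09]))
print(row([g[0],g[1],.2],y))
E
```

```text
clock: 6.0
tcp_pos: [0.5331, 0.1007, 0.238]
orientation: [-179.9, 0.6, -173.5]
contact_force: [1.1, 0.1, -0.4]
grip_width: 0.0464
grasp_force: 0.0
top isolator_grip [(0.46, array([0.52723868, 0.10795168, 0.142     ]))]
top vent_bar [(0.81, array([ 0.5183006, -0.047284 ,  0.09     ]))]
side isolator_grip [(0.68, array([0.52845494, 0.09341965, 0.142     ]))]
side vent_bar [(0.57, array([ 0.51827461, -0.06483644,  0.09      ]))]
wrist isolator_grip [(0.93, array([0.52208443, 0.1052197 , 0.142     ]))]
wrist vent_bar [(0.82, array([ 0.50788784, -0.05646022,  0.09      ]))]
expect [0.53032457 0.10324976 0.142     ] [ 0.51496706 -0.05862498  0.09      ]
[31.6, -124.9, 30.5, -0.1, -0.1, 91.7]
```

View pics/w2.png

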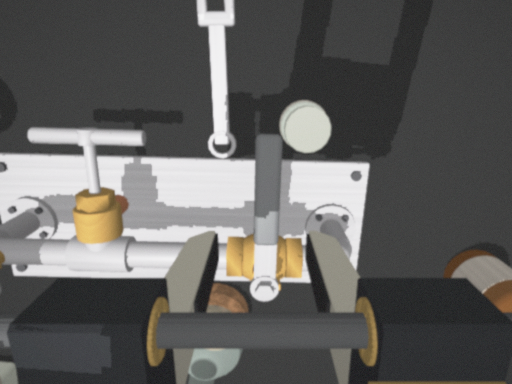

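The lever is square across the pipe: axis at (265,287), tip at (267,136). The bar runs from (30,135) to (145,138), and the jar and wrench are undisturbed. I'll compute both exactly.

```bash
python3 - <<'E'
from row import *; from fit import p,pts
c=cam("wrist"); a,t=onz(c,(265,287),.147),onz(c,(267,136),.147); d=t-a; print("lever",np.degrees(np.arctan2(d[1],d[0]))-90-np.degrees(p[2]))
a,b=onz(c,(30,135),.09),onz(c,(145,138),.09); d=b-a; print("bar",(a+b)/2,np.linalg.norm(d),np.degrees(np.arctan2(-d[0],d[1])),np.degrees(p[2]))
E
```

```text
lever -268.79106698083547
bar [ 0.5069379  -0.05429067  0.09      ] 0.10006229399901934 5.0586844812097205 4.843488109602137
```

```bash
python3 -m crank '[31.6,-125,0,0,0,91.7,0.5, 31.6,-125,20,0,0,91.7,0.5, 31.6,-125,30,0,0,91.7,0.5, 31.6,-125,30,0,0,91.7,0.5, 31.6,-125,30,0,0,91.7,0.5, 31.6,-125,30,0,0,91.7,0.5, 31.6,-125,30,0,0,91.7,0.5, 31.6,-125,30,0,0,91.7,0.5, 31.6,-125,30,0,0,91.7,0.5, 31.6,-125,30,0,0,91.7,0.5, 31.6,-125,30,0,0,91.7,0.5, 31.6,-125,30,0,0,91.7,0.5, 31.6,-125,30,0,0,91.7,0.5, 31.6,-125,30,0,0,91.7,0.5, 31.6,-125,30,0,0,91.7,0.5]' 30
python3 - <<'E'
from row import *; from fit import p,pts
m=pts(p)[3]; g=m([-p[3],-.06+.032,0]); y=90+np.degrees(p[2])
cv2.imwrite("pics/w3.png",get_image("wrist")[:,:,::-1])
for k in("vent_bar","vent_nut"): print(k,[(round(q["p"],2),onz(cam("wrist"),q["uv"],.09)) for q in spot_point(k,"wrist")[:1]])
s=sensors.read_state();print(s["tcp_pos"],s["orientation"],row([g[0],g[1],.079],y))
E
```

```text
clock: 7.7
tcp_pos: [0.5128, -0.0267, 0.2012]
orientation: [-180.0, -0.0, 95.0]
contact_force: [-0.1, 0.0, 0.1]
grip_width: 0.0464
grasp_force: 0.0
vent_bar [(0.88, array([ 0.51208026, -0.05917644,  0.09      ]))]
vent_nut [(0.88, array([ 0.5654808 , -0.04991837,  0.09      ]))]
[ 0.51291869 -0.02678868  0.2014655 ] [-1.79980019e+02 -5.70312469e-03  9.49643008e+01] [0.1, -0.6, 122.5, -0.0, -0.0, 0.1]
```

View pics/w3.png

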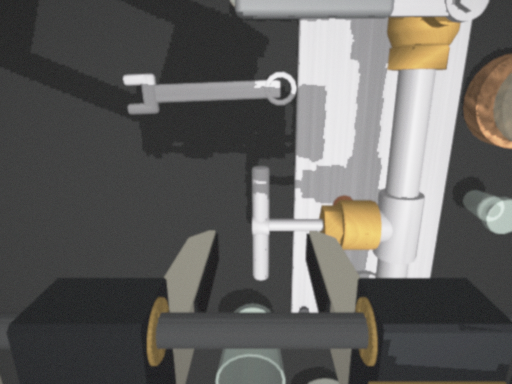

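The bar (column 261, rows 168–278) is centred between the jaws, with the stem at row 226. Descend onto its +y arm and close.

```bash
python3 -m crank '[0,0,40,0,0,0,0.5, 0,0,80,0,0,0,0.5, 0,0,105,0,0,0,0.5, 0,0,122,0,0,0,0.5, 0,0,122,0,0,0,0.5, 0,0,122,0,0,0,0.5]' 30
python3 -m crank '[0,0,0,0,0,0,0, 0,0,0,0,0,0,0, 0,0,0,0,0,0,0, 0,0,0,0,0,0,0, 0,0,0,0,0,0,0, 0,0,0,0,0,0,0]' 30
python3 - <<'E'
from row import *; from fit import p
s=sensors.read_state();A=R.from_euler('xyz',s["orientation"],degrees=True);w=p[2]
print(A.inv().apply([-np.cos(w),-np.sin(w),0]),s["tcp_pos"])
cv2.imwrite("pics/w4.png",get_image("wrist")[:,:,::-1]); i=get_image("side"); cv2.imwrite("pics/s4.png",cv2.resize(i[190:270,200:320],(720,480),interpolation=2)[:,:,::-1])
E
```

```text
clock: 8.35
tcp_pos: [0.5125, -0.0267, 0.0791]
orientation: [-179.9, -0.0, 94.9]
contact_force: [-0.3, 0.1, 0.1]
grip_width: 0.0464
grasp_force: 0.0
clock: 8.85
tcp_pos: [0.5116, -0.027, 0.0801]
orientation: [-179.8, 0.0, 94.9]
contact_force: [-4.2, -0.2, 6.7]
grip_width: 0.0131
grasp_force: 30.0
[ 5.18754799e-04 -9.99995962e-01  2.79406640e-03] [ 0.51155803 -0.02696552  0.080109  ]
```

View pics/w4.png

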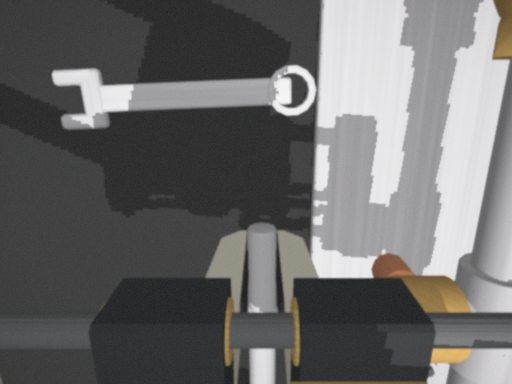

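The bar is firmly gripped (13 mm opening, 30 N) and lightly pressed toward shut, so this is the zero reference. Now I'll pull gently along tool −y.

```bash
python3 -m crank '[0,-2,0,0,0,0,0, 0,-4,0,0,0,0,0, 0,-6,0,0,0,0,0, 0,-8,0,0,0,0,0, 0,-10,0,0,0,0,0, 0,-12,0,0,0,0,0, 0,-14,0,0,0,0,0, 0,-16,0,0,0,0,0, 0,-18,0,0,0,0,0, 0,-20,0,0,0,0,0, 0,-22,0,0,0,0,0, 0,-23,0,0,0,0,0, 0,-24,0,0,0,0,0, 0,-24,0,0,0,0,0, 0,-24,0,0,0,0,0]' 40
python3 - <<'E'
from row import *; from fit import p
s=sensors.read_state();w=p[2]
print("pulled",(np.array(s["tcp_pos"])-[ 0.51155803,-0.02696552,0.080109])@[-np.cos(w),-np.sin(w),0],s["contact_force"])
i=get_image("side"); j=get_image("wrist"); cv2.imwrite("pics/s5.png",cv2.resize(i[200:260,215:305],(750,500),interpolation=2)[:,:,::-1])
cv2.imwrite("pics/w5.png",j[:,:,::-1])
for n in("side","top"):
    if n=="top": get_image(n)
    for k in("vent_bar","vent_nut","isolator_grip"): print(n,k,[(round(q["p"],2),onz(cam(n),q["uv"],.142 if k[0]=="i" else .09)) for q in spot_point(k,n)[:1]])
E
```

```text
clock: 10.2
tcp_pos: [0.4927, -0.0287, 0.0803]
orientation: [179.6, 0.0, 94.8]
contact_force: [10.7, 2.9, -6.3]
grip_width: 0.0133
grasp_force: 40.0
pulled 0.018949662504472824 [10.71991055  2.87875261 -6.29998945]
side vent_bar [(0.6, array([ 0.50185433, -0.05682813,  0.09      ]))]
side vent_nut [(0.73, array([ 0.57576055, -0.04567438,  0.09      ]))]
side isolator_grip [(0.62, array([0.5229111 , 0.09898786, 0.142     ]))]
top vent_bar [(0.19, array([0.53779162, 0.10955973, 0.09      ]))]
top vent_nut [(0.18, array([0.52933446, 0.10919388, 0.09      ]))]
top isolator_grip [(0.74, array([0.52397964, 0.11366217, 0.142     ]))]
```

View pics/s5.png

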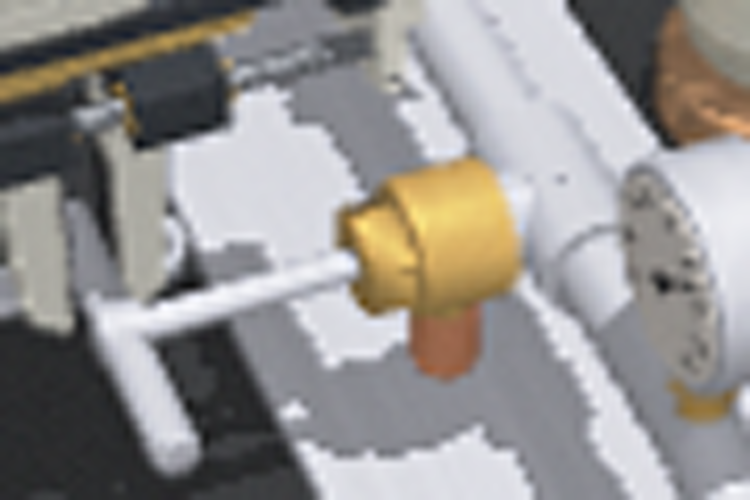

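View pics/w5.png

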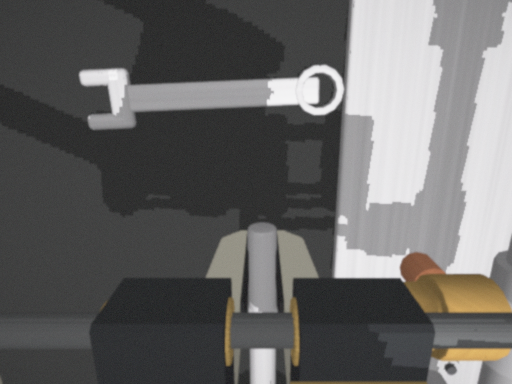

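No ring shows at the nut yet (stem enters at about (355,262)). The force (10.7 N) and TCP travel (18.9 mm) agree, since the arm yields a little, so ease out another 5–6 mm.

```bash
python3 -m crank '[0,-1,0,0,0,0,0, 0,-2,0,0,0,0,0, 0,-3,0,0,0,0,0, 0,-4,0,0,0,0,0, 0,-5,0,0,0,0,0, 0,-5.5,0,0,0,0,0, 0,-5.5,0,0,0,0,0, 0,-5.5,0,0,0,0,0, 0,-5.5,0,0,0,0,0, 0,-5.5,0,0,0,0,0, 0,-5.5,0,0,0,0,0]' 40
python3 - <<'E'
from row import *; from fit import p
s=sensors.read_state();w=p[2]
print("pulled",(np.array(s["tcp_pos"])-[ 0.51155803,-0.02696552,0.080109])@[-np.cos(w),-np.sin(w),0],s["contact_force"])
i=get_image("side"); cv2.imwrite("pics/s6.png",cv2.resize(i[200:260,215:305],(750,500),interpolation=2)[:,:,::-1])
E
```

```text
clock: 11.57
tcp_pos: [0.4877, -0.0292, 0.0803]
orientation: [179.5, 0.0, 94.8]
contact_force: [11.5, 3.7, -7.5]
grip_width: 0.0128
grasp_force: 40.0
pulled 0.023970202776251417 [11.49863724  3.65944921 -7.5366556 ]
```

View pics/s6.png

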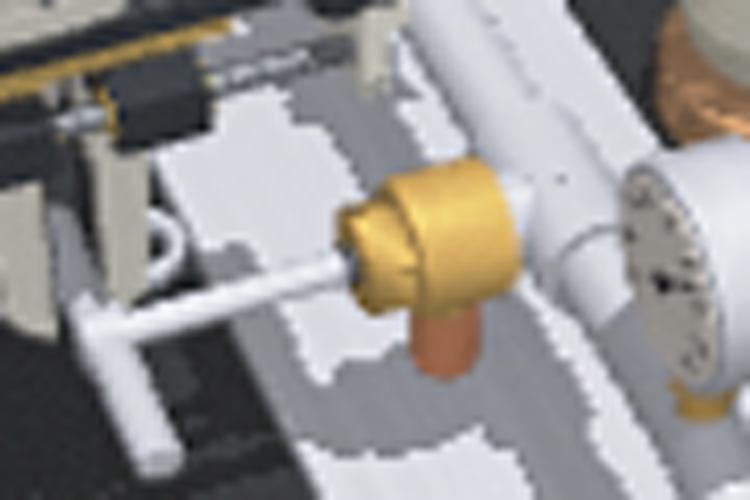

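The dark ring now shows as a thin band at the nut face (about (347,265)), about half out, which matches 24 mm. Hold for over a second, check that it is steady, and hand in.

```bash
python3 -m crank '[0,0,0,0,0,0,0, 0,0,0,0,0,0,0, 0,0,0,0,0,0,0, 0,0,0,0,0,0,0, 0,0,0,0,0,0,0, 0,0,0,0,0,0,0, 0,0,0,0,0,0,0, 0,0,0,0,0,0,0, 0,0,0,0,0,0,0, 0,0,0,0,0,0,0, 0,0,0,0,0,0,0, 0,0,0,0,0,0,0, 0,0,0,0,0,0,0, 0,0,0,0,0,0,0, 0,0,0,0,0,0,0, 0,0,0,0,0,0,0]' 40
python3 - <<'E'
from row import *; from fit import p
s=sensors.read_state();w=p[2]
d=(np.array(s["tcp_pos"])-[ 0.51155803,-0.02696552,0.080109])@[-np.cos(w),-np.sin(w),0]; print(d,s["grasp_force"])
if .0225<d<.0265: print(job_done())
E
```

```text
clock: 12.95
tcp_pos: [0.4877, -0.0292, 0.0803]
orientation: [179.5, 0.0, 94.8]
contact_force: [11.5, 2.2, -7.6]
grip_width: 0.0127
grasp_force: 40.0
0.023964224457473295 40.00616669654846
the job is handed in; nothing more can be done
None
```

I closed the isolator to its stop, then drew the vent out about 24 mm to the ring and handed the job in at about 13 s with the gripper still holding it there (40 N grip). The hand-in call returned no verdict.

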